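# Check the board's dryness at the marked spot

## Robot

A 7-joint arm with a two-finger parallel gripper is mounted at the origin on a cart in front of the work surface, level with it; the furniture and walls round the work are solid. World frame = base frame: x ahead of the robot, y to its left, z up, the work surface at z = 0. Lengths are in m, angles in rad, forces in N, time in s.
With the tool pointing down it reaches from about 0.4 to 0.9 m from the base axis. Payload 5.5 kg.
Tool frame: the origin (TCP) lies midway between the tips of the shut fingers; the grasp point (between the pads) lies 19 mm behind it (ctrl.grip_point_offset is the distance from the TCP to the grasp point, in m); z points along the fingers, y is the line along which they close (so a half turn about z gives the same grasp; the last joint's range is limited). The gripper opens to 85 mm and grips with 20 to 120 N. Pads are 22 mm wide; open, the fingers measure 114 mm over their backs; the gripper's body (76 mm by 85 mm) begins 54 mm behind the grasp point. The pads swing forward as they close: fully open they stand 13 mm farther back than shut.
Start: joints at [1.428, 0.501, -0.427, 1.55, 0.221, 1.138, -0.21], TCP at [0.257, -0.597, 0.231] pointing down, gripper open.
Joint ranges: [-2.88, 2.88], [-0.31, 2.03], [-1.54, 1.56], [0.2, 2.42], [-1.41, 4.55], [0.19, 2.02], [-2.57, 2.57]. Speed limits (rad/s): [2.57, 2.57, 3.14, 3.14, 3.14, 3.14, 3.14].

## Interface

Orientations are given as a unit quaternion [w, x, y, z].
In Python, from rig import ctrl gives the robot as it stands. The module is installed in compiled form; this text tells all that it offers.
- The arm moves only by the tool drive_tool, never from a script. Its argument "moves" is a list of rows, each an object with "dr": the turn, a rotation vector about the tool's x, y, z in degrees, a list of three; "xyz": the shift along the tool's x, y, z in cm, a list of three; "hand": the gripper's target within -1 to 1 (shut at 1, half-way at 0, fully open at -1). In form: [{"dr": [wx, wy, wz], "xyz": [dx, dy, dz], "hand": hand}, ...]. A call has exactly 10 rows; each row is the pose to reach, as a shift and turn from the pose commanded when the call began, along the tool's axes at that moment; what a row does not reach only later rows make up. A row lasts 1/12 s, in which the tool goes at most 41.7 mm and 7.16 degrees, less where a joint would pass 70% of its speed; a pose out of reach is approached as far as the arm can. A call with a gripper value outside its range is refused whole. The fingers move at their own pace and stop on an object; "grip_force" is the grip in N (left out, the last holds). Time passes only in rows, so rows that repeat a pose let the fingers close, or fill a call up. It gives the time, the measured TCP pose, the force, the opening and the grip force at its end, in the units of the state.
- ctrl.observe(): the state, without advancing time (a new reading comes with each control period).
- ctrl.camera(name): name is "scene" or "top"; returns the picture (420x560x3 uint8, red, green, blue); there is no depth.
- ctrl.get_calibration(name): a dict with "fx", "fy", "cx", "cy" (pixels), "k1" (the pictures are not rectified: a ray, as slopes to the right and down, at radius r is drawn at 1 + k1 r^2 times it, then the intrinsics apply), "eye" and "rotation" of the camera in the world. Camera axes: x right, y down, z forward; pixel columns grow to the right and rows downward; lengths in m; the calibration is good to about 2 mm. A picture is of the moment at which its call begins. get_calibration takes no time and is no camera call.
- ctrl.finish_job(): hands the job in; it is judged then, once.
The state is a dict: "time_s": time; "joints": joint angles; "joint_vel": joint speeds; "joint_torque": joint torques, N m; "tcp_pos": TCP position; "tool_rot": TCP orientation; "contact_force": force on the tool from outside, world axes, zero at the start; "ft_torque": the same for the moment, N m; "grip_width": opening from 0.0 (shut) to 1.0 (fully open); "finger_force": force on a finger pad.
Only numpy, scipy, OpenCV 4.12 (cv2) and the standard library are available. Lean on these libraries where they do the work, as an engineer would, in place of code of your own. Each camera call takes 0.05 s, during which the arm holds its last target. There are 200 camera calls.

## Task

The blue and white marker pen still stands on the ringed test spot of the small wooden board: drop it cap end down into the narrow blue pen pot and let go of it. Then draw the orange moisture tester out of its leaning cradle and hold it upright with its spring tip on the blue dot in the middle of the ring, pressing lightly so that the tip is pushed in about halfway, and finish while still holding it there, steady, without pushing the tester hard on the board. Leave the lemon, the garlic and the spice jar where they are.

Things in the scene. Friction and masses are not known exactly. Their poses are not given: they have to be found in the camera images.
- board: Small brown wooden board lying on the worktop, fixed, 130 (its x) x 170 (its y) x 16 mm thick. Origin: centre of its underside; z up. To its right the worktop ends at a tall cupboard unit, its side about 0.48 m right of the robot's centre line: keep the arm clear of it.
- mark: Flat printed mark on top of the board: blue ring 44 mm across, in its middle a blue dot 16 mm across (under the marker pen at the start, so that at first only the ring shows). Origin: centre of the dot, on the board's top face, 16 mm above the worktop.
- marker: Loose marker pen, a round rod 20 mm in diameter and 120 mm long with a flat foot: blue cap end (lowest 42 mm), white barrel above it to 117 mm, small blue plug on top; about 40 g. At the start it stands upright, cap down, on the mark. Origin: centre of the flat cap end; its z runs along the pen to the top.
- pen_pot: Narrow round blue ceramic pen pot, fixed, 66 mm tall, 60 mm across at its foot flange (5 mm high), 42 mm at the body and 37 mm at the rim. Its round bore is about 25 mm wide at the mouth, up to 30 mm lower down, and 60 mm deep. Origin: centre of the underside; z up. 54 mm of a pen that stands in it rises above its rim.
- pot_floor (a point): Centre of the pot's inner floor, 6 mm above the worktop; z up.
- cradle: Fixed cradle: grey base plate 80 x 60 x 8 mm, on it a black block 40 x 40 mm in section, 64 mm long, that leans 15 degrees from the vertical, top toward the cradle's -x (roughly toward the robot). A 19 mm through hole runs along the block's leaning axis. Origin: on the worktop straight below the centre of the block's top face, which is 72 mm up.
- tester: Loose moisture tester, 160 mm, 100 g. Along z from the tip: spring tip 12 mm wide; steel nose 16 mm dia, z 12-60; black collar 33 mm dia, z 60-65; orange body 30 (x) x 22 (y) mm, z 64-160, display on -x: grip across y near z 125. Origin: end of the released tip. At the start its nose is in the cradle's hole, collar on the block: leans 15 degrees, axes the cradle's, tilted. Draws out 60 mm along z.
- tester_point (a point): End of the tester's spring tip (moves with the tip), the point that must rest on the dot.
- tester_tip (a joint): How far the spring tip is pushed into the nose, m: 0 released, 0.010 fully in; half way is 0.005. The spring pushes with 0.5 N at the start of its travel and 5.5 N at its end (500 N/m).
- lemon: Loose yellow lemon 78 x 55 x 56 mm, bystander. Origin at its underside.
- garlic: Loose garlic bulb 60 x 57 x 58 mm, bystander. Origin at its underside.
- spice_jar: Loose small spice jar with a white lid, 76 x 66 x 79 mm, bystander. Origin at its underside.
There are look-alikes about, which are no part of the job. What is shaped like the pen_pot but pink is not meant. What is shaped like the marker but turquoise is not meant.

How it is judged:
By the outcome, as a careful person would: the job done as asked, in the order asked, and still so for the second after the job is handed in, while the arm keeps its last pose, push and grip.
It also fails if it takes over 51 s, if anything falls off the work surface, if the arm or the gripper's body presses on something with over 40 N, if the wrist force passes 120 N, or if a joint passes its speed limit or range.

## Working session

There is one attempt and no reset: what is moved stays moved. The work goes in short steps, Python scripts to look and compute and a tool call to move; the robot and the scene stay as the last step left them, time stands still between calls to the robot, and variables do not carry over. Pictures are saved under pics/ and viewed, at most 10 in all, crops included, and the job is handed in when it is done.

Besides the shell and the picture viewer there is one more tool, called as name(argument=value, ...) on one line, values as JSON. drive_tool: Moves the arm, as the interface text tells. Its arguments: {"type":"object","properties":{"moves":{"type":"array"},"grip_force":{"type":"number"}},"required":["moves"]}

```bash
mkdir -p pics; python3 - <<'E'
from rig import ctrl
import cv2
for n in("scene","top"):
    cv2.imwrite(f"pics/{n}0.png",cv2.resize(ctrl.camera(n),None,fx=1.42,fy=1.42,interpolation=cv2.INTER_CUBIC)[:,:,::-1])
    print(n,ctrl.get_calibration(n))
print(ctrl.observe(), ctrl.grip_point_offset)
E
```

```text
scene {'fx': 401.4770569471986, 'fy': 401.4770569471986, 'cx': 286.4266428092626, 'cy': 206.55935720342222, 'k1': 0.03542739031214925, 'eye': array([-0.07419659, -0.56554401,  0.48252154]), 'rotation': array([-0.45347967,  0.77845118, -0.37414425,  0.21996825])}
top {'fx': 421.5101290259665, 'fy': 421.5101290259665, 'cx': 284.77780227514535, 'cy': 204.1764339582951, 'k1': -0.043064151420931174, 'eye': array([ 0.42709034, -0.0964008 ,  0.99906318]), 'rotation': array([-0.0111216 ,  0.71549357, -0.69826194,  0.01937864])}
{'time_s': 0.1, 'joints': array([ 1.42819395,  0.50174725, -0.42684407,  1.55135506,  0.22079587,
        1.13830105, -0.21028754]), 'joint_vel': array([ 1.56843944e-03, -2.15441110e-03, -2.26721643e-05, -3.00304892e-03,
        6.01622526e-04, -1.76488788e-03, -6.68655415e-05]), 'joint_torque': array([-9.86228697e-03, -5.70813131e+01, -5.83806753e+00, -2.81747836e+01,
        1.05036466e-02,  5.65353606e-03,  1.38304949e-05]), 'tcp_pos': array([ 0.25632905, -0.59663776,  0.23036659]), 'tool_rot': array([-8.66350265e-04,  9.79476324e-01,  2.01557338e-01, -1.38081635e-04]), 'contact_force': array([ 0.63033755,  0.40504075, -0.76800654]), 'ft_torque': array([ 0.08988904, -0.01105462, -0.00127018]), 'finger_force': 0.0, 'grip_width': 0.999228207315257} 0.0187
```

View pics/scene0.png

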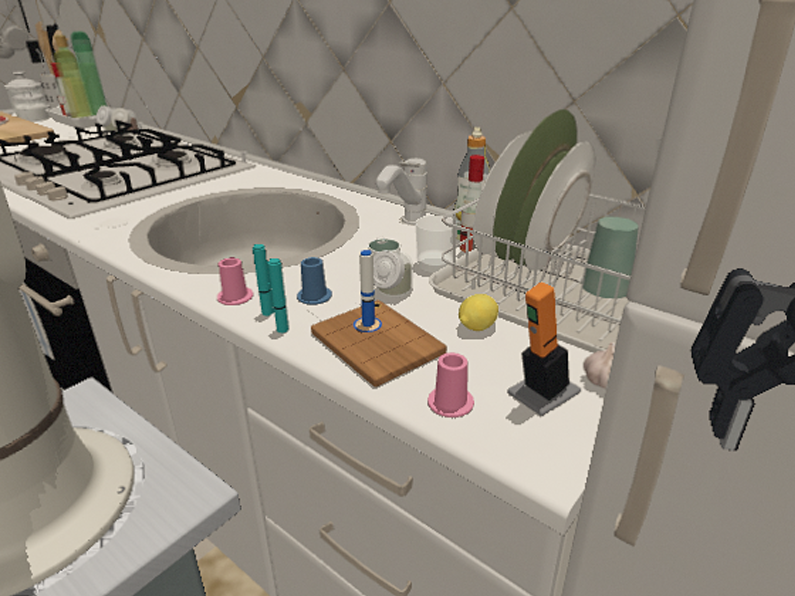

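View pics/top0.png

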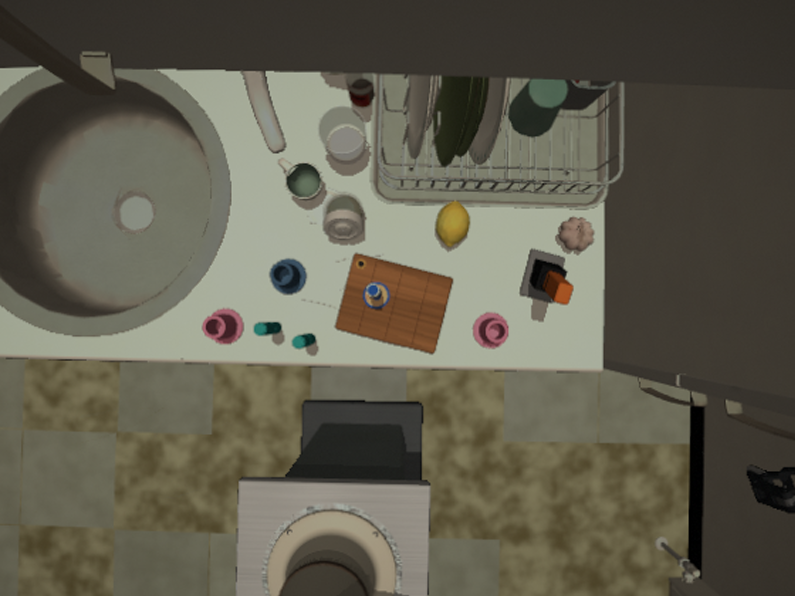

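The candidates, in zoomed pixels:
- **Pots:** the blue one at scene (314,280) / top (289,276), and pink ones at scene (234,281) and (451,385). The blue one is meant.
- **Pens:** the blue and white one at scene (367,290) / top (374,291), and turquoise ones at scene (262,280) and (278,296). The blue and white one is meant, and it stands on the ringed board.
- **Tester:** scene (541,320), top (555,283).

Next I'll confirm these in enlarged crops.

```bash
cat > h.py <<'E'
import numpy as np, cv2
from scipy.spatial.transform import Rotation as R
from scipy.optimize import least_squares
from rig import ctrl
def RQ(q): return R.from_quat(np.roll(q,-1)).as_matrix()
C={n:ctrl.get_calibration(n) for n in("scene","top")}
def proj(n,P):
    c=C[n]; p=(np.atleast_2d(P)-c["eye"])@RQ(c["rotation"]); s=p[:,:2]/p[:,2:]
    s=s*(1+c["k1"]*(s**2).sum(1,keepdims=True)); return s*[c["fx"],c["fy"]]+[c["cx"],c["cy"]]
def tri(obs,x0=(0.5,-.1,.05)):  # obs: list of (cam,(u,v))
    r=least_squares(lambda P:np.concatenate([proj(n,P)[0]-uv for n,uv in obs]),x0); return r.x,np.abs(r.fun).max()
def onz(n,uv,z): 
    r=least_squares(lambda p:proj(n,[p[0],p[1],z])[0]-uv,(.5,-.1)); return r.x
def crop(n,x0,y0,w,h,s,f,im=None):
    im=ctrl.camera(n) if im is None else im
    a=cv2.resize(im[y0:y0+h,x0:x0+w],None,fx=s,fy=s,interpolation=cv2.INTER_CUBIC)[:,:,::-1].copy()
    cv2.imwrite(f,a)
E
python3 - <<'E'
from h import *
crop("scene",200,165,230,140,3.4,"pics/s1.png")
crop("top",180,165,235,95,3.4,"pics/t1.png")
E
```

```text
(no output)
```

View pics/s1.png

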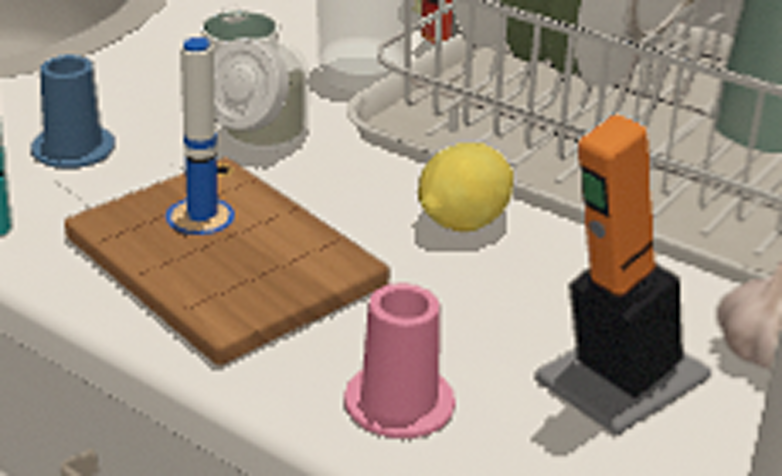

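View pics/t1.png

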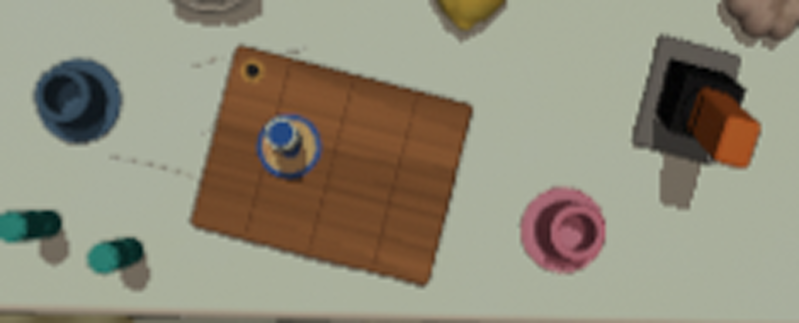

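The crops confirm the targets:
- **Marker:** blue and white, top at scene crop (197,45), ring around its foot at (201,216).
- **Pot:** blue, rim at (69,66).
- **Tester:** its top face is at scene crop (615,139) and top crop (739,141).

Next I'll triangulate these.

```bash
python3 - <<'E'
from h import *
S=lambda u,v:("scene",(np.array([u,v])+.5)/3.4-.5+[200,165]); T=lambda u,v:("top",(np.array([u,v])+.5)/3.4-.5+[180,165])
np.set_printoptions(precision=4,suppress=True)
for k,s,t in [("mtop",(197,45),(281,132)),("ring",(201,216),(289,146)),("rim",(69,66),(71,92)),("flange",(73,146),(78,101)),("ttop",(615,139),(739,141))]:
    print(k,*tri([S(*s),T(*t)]))
A=onz("top",T(660,36)[1],.008);B=onz("top",T(633,147)[1],.008);D=onz("top",T(741,57)[1],.008)
for k,z,s,t in[("mtop",.136,(197,45),(281,132)),("ring",.016,(201,216),(289,146)),("rim",.066,(69,66),(71,92)),("flange",.005,(73,146),(78,101))]:
    print(k,onz("scene",S(*s)[1],z),onz("top",T(*t)[1],z))
print("plate",A,B,D,np.degrees(np.arctan2(*(A-B)[::-1])),np.degrees(np.arctan2(*(A-D)[::-1]))-90, (A+B)/2+(D-A)/2)
o=ctrl.observe();M=RQ(o["tool_rot"]);print(M)
E
```

```text
mtop [ 0.4657 -0.0606  0.1326] 0.5247582865847562
ring [ 0.4618 -0.0618  0.0143] 0.6905046857166326
rim [0.4903 0.081  0.0654] 0.19105254674283856
flange [0.49   0.0869 0.0001] 0.6667416754750377
ttop [ 0.4655 -0.3308  0.1636] 0.4917984616755575
mtop [ 0.4612 -0.0662] [ 0.4648 -0.0599]
ring [ 0.4609 -0.0647] [ 0.4605 -0.0606]
rim [0.4892 0.0804] [0.4906 0.0806]
flange [0.4852 0.079 ] [0.4886 0.0871]
plate [ 0.5439 -0.3168] [ 0.466  -0.2991] [ 0.5307 -0.374 ] -12.832969239072112 -12.999940254082077 [ 0.4983 -0.3365]
[[ 0.9188  0.3948 -0.0004]
 [ 0.3948 -0.9188  0.0012]
 [ 0.0001 -0.0012 -1.    ]]
```

drive_tool(moves=[{"dr":[0,0,0],"xyz":[9.1,-17.9,-3],"hand":-1},{"dr":[0,0,0],"xyz":[9.1,-17.9,-3],"hand":-1},{"dr":[0,0,0],"xyz":[9.1,-17.9,-3],"hand":-1},{"dr":[0,0,0],"xyz":[9.1,-17.9,-3],"hand":-1},{"dr":[0,0,0],"xyz":[9.1,-17.9,-3],"hand":-1},{"dr":[0,0,36],"xyz":[40.1,-41.0,-2],"hand":-1},{"dr":[0,0,36],"xyz":[40.1,-41.0,-2],"hand":-1},{"dr":[0,0,36],"xyz":[40.1,-41.0,-2],"hand":-1},{"dr":[0,0,36],"xyz":[40.1,-41.0,-2],"hand":-1},{"dr":[0,0,36],"xyz":[40.1,-41.0,-2],"hand":-1}], grip_force=40)

```text
time_s: 1.03
tcp_pos: [0.3631, -0.2359, 0.2568]
tool_rot: [0.0, 0.997, -0.076, 0.0]
contact_force: [0.7, -0.7, 0.4]
grip_width: 1.003
finger_force: 0.0
```

```bash
cat > to.py <<'E'
# args: world TCP target x y z [tool axis lean deg toward cradle -x] : prints tool-frame shift (cm) & turn (deg)
import sys; from h import *
np.set_printoptions(precision=3,suppress=True)
a=list(map(float,sys.argv[1:])); o=ctrl.observe(); M=RQ(o["tool_rot"])
yaw=np.radians(a[4] if len(a)>4 else -13); lean=np.radians(a[3] if len(a)>3 else 0)
c,s=np.cos(yaw),np.sin(yaw)
Rz=np.array([[c,-s,0],[s,c,0],[0,0,1]])
G=Rz@R.from_euler('y',-lean).as_matrix()@np.diag([1,-1,-1.])
print("t",o["time_s"],"tcp",o["tcp_pos"],"F",o["contact_force"],"grip",o["grip_width"],"j",o["joints"])
print("xyz cm",M.T@(np.array(a[:3])-o["tcp_pos"])*100,"dr",np.degrees(R.from_matrix(M.T@G).as_rotvec()))
E
python3 to.py 0.463 -0.062 0.16
```

```text
t 1.0333 tcp [ 0.363 -0.236  0.257] F [ 0.741 -0.658  0.418] grip 1.0026891274709964 j [ 1.135  0.079 -0.645  2.029  0.055  1.05  -1.259]
xyz cm [  7.243 -18.71    9.669] dr [ 0.048 -0.028  4.308]
```

drive_tool(moves=[{"dr":[0,0,4.3],"xyz":[7.25,-18.7,0],"hand":-1},{"dr":[0,0,4.3],"xyz":[7.25,-18.7,0],"hand":-1},{"dr":[0,0,4.3],"xyz":[7.25,-18.7,0],"hand":-1},{"dr":[0,0,4.3],"xyz":[7.25,-18.7,0],"hand":-1},{"dr":[0,0,4.3],"xyz":[7.25,-18.7,0],"hand":-1},{"dr":[0,0,4.3],"xyz":[7.25,-18.7,0],"hand":-1},{"dr":[0,0,4.3],"xyz":[7.25,-18.7,4],"hand":-1},{"dr":[0,0,4.3],"xyz":[7.25,-18.7,8],"hand":-1},{"dr":[0,0,4.3],"xyz":[7.25,-18.7,8],"hand":-1},{"dr":[0,0,4.3],"xyz":[7.25,-18.7,8],"hand":-1}])

```text
time_s: 1.87
tcp_pos: [0.4597, -0.0629, 0.1754]
tool_rot: [-0.001, 0.994, -0.11, -0.003]
contact_force: [0.1, -0.3, 0.6]
grip_width: 1.001
finger_force: 0.0
```

```bash
python3 to.py 0.463 -0.062 0.092; python3 - <<'E'
from h import *
a=ctrl.camera("scene");b=ctrl.camera("top")
f=lambda im,x,y,w,h:cv2.resize(im[y:y+h,x:x+w],(w*4,h*4),interpolation=cv2.INTER_CUBIC)[:,:,::-1]
cv2.imwrite("pics/c2.png",np.hstack([f(a,200,140,100,110),f(b,180,150,100,110)]))
E
```

```text
t 1.8667 tcp [ 0.46  -0.063  0.175] F [ 0.052 -0.344  0.647] grip 1.0005853133996019 j [ 0.76   0.3   -0.782  2.044  0.265  0.904 -1.958]
xyz cm [ 0.347 -0.155  8.342] dr [-0.052  0.305  0.346]
```

View pics/c2.png

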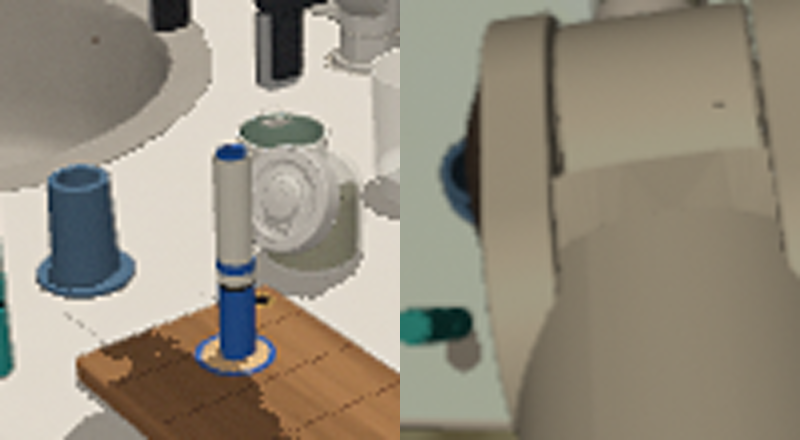

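The fingers straddle the marker in the scene view, at crop (170,10) and (280,45) with the marker top at (232,152). The arm blocks the top view. I'll lower and grip.

drive_tool(moves=[{"dr":[0,0.3,0.3],"xyz":[0.35,-0.15,4],"hand":-1},{"dr":[0,0.3,0.3],"xyz":[0.35,-0.15,8.3],"hand":-1},{"dr":[0,0.3,0.3],"xyz":[0.35,-0.15,8.3],"hand":-1},{"dr":[0,0.3,0.3],"xyz":[0.35,-0.15,8.3],"hand":-0.2},{"dr":[0,0.3,0.3],"xyz":[0.35,-0.15,8.3],"hand":0.2},{"dr":[0,0.3,0.3],"xyz":[0.35,-0.15,8.3],"hand":0.5},{"dr":[0,0.3,0.3],"xyz":[0.35,-0.15,8.3],"hand":0.8},{"dr":[0,0.3,0.3],"xyz":[0.35,-0.15,8.3],"hand":1},{"dr":[0,0.3,0.3],"xyz":[0.35,-0.15,8.3],"hand":1},{"dr":[0,0.3,0.3],"xyz":[0.35,-0.15,8.3],"hand":1}], grip_force=40)

```text
time_s: 2.8
tcp_pos: [0.4668, -0.063, 0.0954]
tool_rot: [0.001, 0.994, -0.113, 0.004]
contact_force: [-1.5, 0.1, 9.1]
grip_width: 0.221
finger_force: 38.7
```

drive_tool(moves=[{"dr":[0,0,0],"xyz":[0,0,0],"hand":1},{"dr":[0,0,0],"xyz":[0,0,0],"hand":1},{"dr":[0,0,0],"xyz":[0,0,0],"hand":1},{"dr":[0,0,0],"xyz":[0,0,-3],"hand":1},{"dr":[0,0,0],"xyz":[0,0,-6],"hand":1},{"dr":[0,0,0],"xyz":[0,0,-9],"hand":1},{"dr":[0,0,0],"xyz":[0,0,-9],"hand":1},{"dr":[0,0,0],"xyz":[0,0,-9],"hand":1},{"dr":[0,0,0],"xyz":[0,0,-9],"hand":1},{"dr":[0,0,0],"xyz":[0,0,-9],"hand":1}])

```text
time_s: 3.63
tcp_pos: [0.4639, -0.0626, 0.1828]
tool_rot: [0.0, 0.994, -0.113, 0.002]
contact_force: [0.0, 0.6, -0.8]
grip_width: 0.222
finger_force: 39.1
```

```bash
python3 to.py 0.4895 0.082 0.158
```

```text
t 3.6333 tcp [ 0.464 -0.063  0.183] F [ 0.035  0.558 -0.849] grip 0.22240771762811318 j [ 0.769  0.292 -0.794  2.035  0.264  0.913 -1.964]
xyz cm [ -0.774 -14.668   2.471] dr [ 0.014 -0.205 -0.008]
```

drive_tool(moves=[{"dr":[0,-0.2,0],"xyz":[-0.1,-3.6,0],"hand":1},{"dr":[0,-0.2,0],"xyz":[-0.3,-7.2,0],"hand":1},{"dr":[0,-0.2,0],"xyz":[-0.6,-10.8,0],"hand":1},{"dr":[0,-0.2,0],"xyz":[-0.8,-14.7,0],"hand":1},{"dr":[0,-0.2,0],"xyz":[-0.8,-14.7,1.2],"hand":1},{"dr":[0,-0.2,0],"xyz":[-0.8,-14.7,2.4],"hand":1},{"dr":[0,-0.2,0],"xyz":[-0.8,-14.7,2.4],"hand":1},{"dr":[0,-0.2,0],"xyz":[-0.8,-14.7,2.4],"hand":1},{"dr":[0,-0.2,0],"xyz":[-0.8,-14.7,2.4],"hand":1},{"dr":[0,-0.2,0],"xyz":[-0.8,-14.7,2.4],"hand":1}])

```text
time_s: 4.47
tcp_pos: [0.4905, 0.0812, 0.1597]
tool_rot: [0.0, 0.993, -0.114, 0.001]
contact_force: [0.5, 1.6, 0.1]
grip_width: 0.223
finger_force: 39.3
```

```bash
python3 to.py 0.4895 0.082 0.158; python3 - <<'E'
from h import *
a=ctrl.camera("scene");b=ctrl.camera("top")
f=lambda im,x,y,w,h,s:cv2.resize(im[y:y+h,x:x+w],(w*s,h*s),interpolation=cv2.INTER_CUBIC)[:,:,::-1]
cv2.imwrite("pics/c3.png",np.hstack([f(a,190,145,70,75,7),f(b,180,165,42,75,7)])) 
E
```

```text
t 4.4667 tcp [0.49  0.081 0.16 ] F [0.48  1.567 0.094] grip 0.22330702896382842 j [ 0.451  0.396 -0.804  1.987  0.363  0.903 -2.343]
xyz cm [-0.116 -0.058  0.167] dr [ 0.017 -0.11  -0.133]
```

View pics/c3.png

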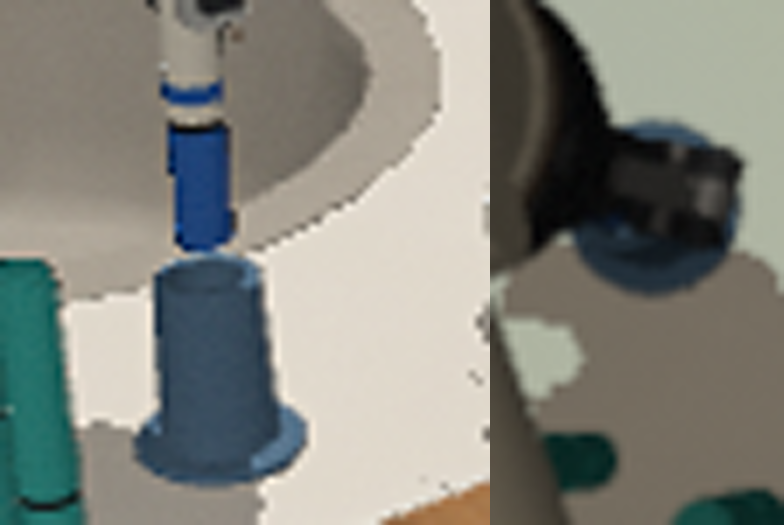

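The marker foot is centred at crop (205,238), just above the pot rim centred at (209,277). Next I'll compute the lateral offset.

```bash
python3 - <<'E'
from h import *
f=lambda u,v:(np.array([u,v])+.5)/7-.5+[190,145]
for z in(.077,.080,.083):print(z,onz("scene",f(205,238),z))
print("rim",onz("scene",f(209,277),.066))
# predicted: project foot under TCP and rim at estimate
for P in([.490,.081,.080],[.4895,.082,.066]):
    print(P,(proj("scene",P)[0]-[190,145]+.5)*7-.5)
for dx,dy in((.01,0),(0,.01)):print((proj("scene",[.49+dx,.081+dy,.08])-proj("scene",[.49,.081,.08]))*7)
# pen tilt: axis slope from vertical
print((proj("scene",[.49,.081,.12])-proj("scene",[.49,.081,.08]))*7)
E
```

```text
0.077 [0.49270249 0.08651054]
0.08 [0.48850863 0.08168672]
0.083 [0.48431478 0.0768629 ]
rim [0.48810523 0.08095515]
[0.49, 0.081, 0.08] [209.75948207 237.05561987]
[0.4895, 0.082, 0.066] [209.9134193  274.68846862]
[[ 22.0938982  -10.02589974]]
[[-20.8012265   -8.14451138]]
[[  -9.84440902 -111.64508719]]
```

Foot and rim are aligned to under 1 mm and the pen is upright, so I'll lower it.

drive_tool(moves=[{"dr":[0,0,0],"xyz":[0,0,0.8],"hand":1},{"dr":[0,0,0],"xyz":[0,0,1.6],"hand":1},{"dr":[0,0,0],"xyz":[0,0,2.4],"hand":1},{"dr":[0,0,0],"xyz":[0,0,3.2],"hand":1},{"dr":[0,0,0],"xyz":[0,0,3.6],"hand":1},{"dr":[0,0,0],"xyz":[0,0,3.6],"hand":1},{"dr":[0,0,0],"xyz":[0,0,3.6],"hand":1},{"dr":[0,0,0],"xyz":[0,0,3.6],"hand":1},{"dr":[0,0,0],"xyz":[0,0,3.6],"hand":1},{"dr":[0,0,0],"xyz":[0,0,3.6],"hand":1}])

```text
time_s: 5.4
tcp_pos: [0.4904, 0.0827, 0.1238]
tool_rot: [-0.0, 0.994, -0.113, 0.001]
contact_force: [0.7, 1.8, -1.9]
grip_width: 0.219
finger_force: 39.3
```

drive_tool(moves=[{"dr":[0,0,0],"xyz":[0,0,0.8],"hand":1},{"dr":[0,0,0],"xyz":[0,0,1.6],"hand":1},{"dr":[0,0,0],"xyz":[0,0,2.4],"hand":1},{"dr":[0,0,0],"xyz":[0,0,3.2],"hand":1},{"dr":[0,0,0],"xyz":[0,0,3.4],"hand":1},{"dr":[0,0,0],"xyz":[0,0,3.4],"hand":1},{"dr":[0,0,0],"xyz":[0,0,3.4],"hand":1},{"dr":[0,0,0],"xyz":[0,0,3.4],"hand":1},{"dr":[0,0,0],"xyz":[0,0,3.4],"hand":1},{"dr":[0,0,0],"xyz":[0,0,3.4],"hand":1}])

```text
time_s: 6.23
tcp_pos: [0.4904, 0.0828, 0.0897]
tool_rot: [-0.0, 0.994, -0.113, 0.001]
contact_force: [1.1, 4.2, -2.7]
grip_width: 0.221
finger_force: 39.4
```

drive_tool(moves=[{"dr":[0,0,0],"xyz":[0,0,0],"hand":0.4},{"dr":[0,0,0],"xyz":[0,0,0],"hand":0.2},{"dr":[0,0,0],"xyz":[0,0,0],"hand":0},{"dr":[0,0,0],"xyz":[0,0,0],"hand":0},{"dr":[0,0,0],"xyz":[0,0,-2],"hand":0},{"dr":[0,0,0],"xyz":[0,0,-5],"hand":0},{"dr":[0,0,0],"xyz":[0,0,-9],"hand":0},{"dr":[0,0,0],"xyz":[0,0,-13],"hand":0},{"dr":[0,0,0],"xyz":[0,0,-16],"hand":0},{"dr":[0,0,0],"xyz":[0,0,-16],"hand":0}])

```text
time_s: 7.07
tcp_pos: [0.4936, 0.0836, 0.2558]
tool_rot: [-0.0, 0.994, -0.113, 0.006]
contact_force: [0.8, 1.1, 0.2]
grip_width: 0.502
finger_force: 0.0
```

```bash
python3 to.py 0.50 -0.28 0.26
```

```text
t 7.0667 tcp [0.494 0.084 0.256] F [0.775 1.14  0.181] grip 0.5020551330404056 j [ 0.534  0.265 -0.878  1.89   0.236  1.081 -2.234]
xyz cm [ 8.8   35.28  -0.386] dr [-0.111 -0.669  0.004]
```

drive_tool(moves=[{"dr":[0,0,0],"xyz":[3,12,-0.5],"hand":-0.5},{"dr":[0,0,0],"xyz":[3,12,-0.5],"hand":-1},{"dr":[0,0,0],"xyz":[3,12,-0.5],"hand":-1},{"dr":[0,0,0],"xyz":[6,24,-0.5],"hand":-1},{"dr":[0,0,0],"xyz":[6,24,-0.5],"hand":-1},{"dr":[0,0,0],"xyz":[6,24,-0.5],"hand":-1},{"dr":[0,0,0],"xyz":[8.8,35.3,-0.5],"hand":-1},{"dr":[0,0,0],"xyz":[8.8,35.3,-0.5],"hand":-1},{"dr":[0,0,0],"xyz":[8.8,35.3,-0.5],"hand":-1},{"dr":[0,0,0],"xyz":[8.8,35.3,-0.5],"hand":-1}])

```text
time_s: 7.9
tcp_pos: [0.4937, -0.291, 0.2534]
tool_rot: [0.002, 0.993, -0.119, 0.0]
contact_force: [0.5, -0.9, -0.5]
grip_width: 0.999
finger_force: 0.0
```

```bash
python3 to.py 0.454 -0.328 0.215 15; python3 - <<'E'
from h import *
a=ctrl.camera("scene");b=ctrl.camera("top")
f=lambda im,x,y,w,h,s:cv2.resize(im[y:y+h,x:x+w],(w*s,h*s),interpolation=cv2.INTER_CUBIC)[:,:,::-1]
cv2.imwrite("pics/c4.png",np.hstack([f(a,190,145,80,90,5),f(b,180,165,80,90,5)])) 
S=lambda u,v:(np.array([u,v])+.5)/3.4-.5+[200,165]; T=lambda u,v:(np.array([u,v])+.5)/3.4-.5+[180,165]
print(onz("scene",S(615,139),.1686),onz("top",T(739,141),.1686))
E
```

```text
t 7.9 tcp [ 0.494 -0.291  0.253] F [ 0.481 -0.861 -0.545] grip 0.9986396135643881 j [ 1.019  0.383 -0.681  1.72   0.267  1.131 -1.55 ]
xyz cm [-2.981  4.521  3.859] dr [ 0.284 14.976 -0.657]
[ 0.45775298 -0.33489224] [ 0.46468591 -0.32839612]
```

View pics/c4.png

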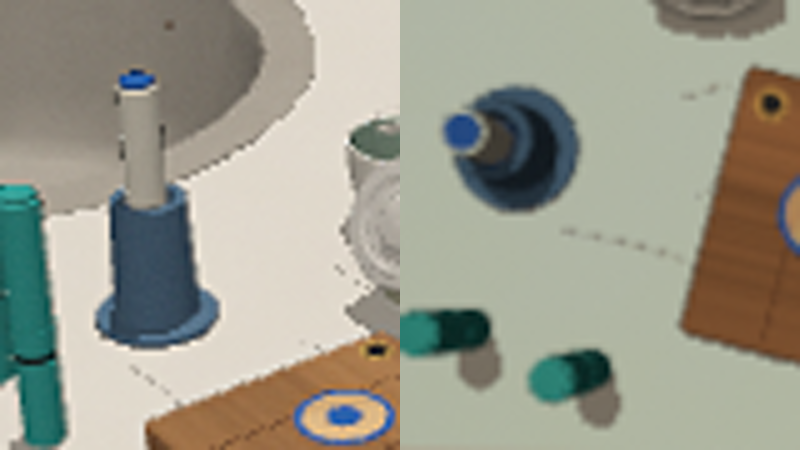

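The marker stands in the blue pot, with its plug at crop (137,78). The dot is now visible at scene crop (345,415). Next is the tester approach.

drive_tool(moves=[{"dr":[0.3,7,-0.6],"xyz":[-1.5,2.2,0],"hand":-1},{"dr":[0.3,15,-0.6],"xyz":[-3,4.5,0],"hand":-1},{"dr":[0.3,15,-0.6],"xyz":[-3,4.5,1],"hand":-1},{"dr":[0.3,15,-0.6],"xyz":[-3,4.5,2],"hand":-1},{"dr":[0.3,15,-0.6],"xyz":[-3,4.5,2],"hand":-1},{"dr":[0.3,15,-0.6],"xyz":[-3,4.5,2],"hand":-1},{"dr":[0.3,15,-0.6],"xyz":[-3,4.5,2],"hand":-1},{"dr":[0.3,15,-0.6],"xyz":[-3,4.5,2],"hand":-1},{"dr":[0.3,15,-0.6],"xyz":[-3,4.5,2],"hand":-1},{"dr":[0.3,15,-0.6],"xyz":[-3,4.5,2],"hand":-1}])

```text
time_s: 8.83
tcp_pos: [0.4584, -0.3175, 0.2351]
tool_rot: [0.012, 0.986, -0.106, 0.131]
contact_force: [0.9, 0.3, -1.1]
grip_width: 1.0
finger_force: 0.0
```

```bash
python3 to.py 0.478 -0.333 0.1137 15; python3 - <<'E'
from h import *
a=ctrl.camera("scene");b=ctrl.camera("top")
f=lambda im,x,y,w,h,s:cv2.resize(im[y:y+h,x:x+w],(w*s,h*s),interpolation=cv2.INTER_CUBIC)[:,:,::-1]
cv2.imwrite("pics/c5.png",np.hstack([f(a,335,150,100,140,4),f(b,340,140,100,140,4)])) 
E
```

```text
t 8.8333 tcp [ 0.458 -0.317  0.235] F [ 0.855  0.255 -1.091] grip 0.9997397984150941 j [ 1.285  0.229 -0.74   1.982  0.084  0.744 -1.263]
xyz cm [-1.004  1.147 12.298] dr [-0.416 -0.142  0.68 ]
```

View pics/c5.png

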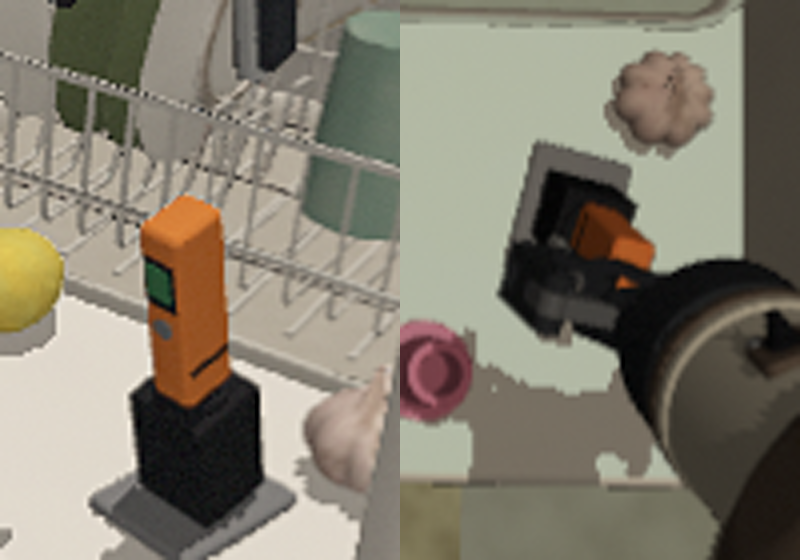

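The tester is clear in the scene view, with top-face corners at about (141,226), (180,195), (222,212) and (190,240). I'll fit its model.

```bash
python3 - <<'E'
from h import *
np.set_printoptions(precision=4,suppress=True)
s=lambda u,v:(np.array([u,v])+.5)/4-.5+[335,150]
t=lambda u,v:(np.array([u,v])+.5)/3.4-.5+[180,165]
ob=[("scene",(-15,11,160),s(141,224)),("scene",(15,11,160),s(180,194)),("scene",(15,-11,160),s(224,211)),("scene",(-15,-11,160),s(186,241)),
("scene",(-15,11,64),s(155,396)),("scene",(-15,-11,64),s(192,408)),("scene",(15,-11,64),s(231,376)),
("top",(15,-11,160),t(761,127)),("top",(-15,-11,160),t(754,168)),("top",(-15,11,160),t(716,155)),("top",(15,11,160),t(724,113))]
def f(p):
    M=R.from_euler('ZY',[p[2],-15],degrees=True).as_matrix();o=np.array([p[0],p[1],.072])-M[:,2]*.06
    return np.concatenate([proj(n,o+M@(np.array(q)/1000))[0]-uv for n,q,uv in ob])
r=least_squares(f,[.49,-.335,-13],x_scale=[.01,.01,5],loss='soft_l1');print(r.x);print(f(r.x).reshape(-1,2))
M=R.from_euler('ZY',[r.x[2],-15],degrees=True).as_matrix();b=np.array([r.x[0],r.x[1],.072])
print("top",b+M[:,2]*.1,"tcp",b+M[:,2]*(.065-.019))
E
```

```text
[ 0.4902 -0.3345 -9.2078]
[[-1.2557 -0.0368]
 [ 0.433  -2.4003]
 [ 0.6964 -1.8957]
 [-1.2777  0.7884]
 [-1.4292 -1.8327]
 [-0.3389  0.6659]
 [ 0.3543 -1.4194]
 [ 1.7271 -2.0917]
 [ 0.1588  0.3283]
 [ 0.5591  2.125 ]
 [ 1.7546 -0.0267]]
top [ 0.4647 -0.3303  0.1686] tcp [ 0.4785 -0.3326  0.1164]
```

drive_tool(moves=[{"dr":[-0.4,0,0.3],"xyz":[-1,1.15,0],"hand":-1},{"dr":[-0.4,0,0.3],"xyz":[-1,1.15,0],"hand":-1},{"dr":[-0.4,0,0.3],"xyz":[-1,1.15,2],"hand":-1},{"dr":[-0.4,0,0.3],"xyz":[-1,1.15,4],"hand":-1},{"dr":[-0.4,0,0.3],"xyz":[-1,1.15,6],"hand":-1},{"dr":[-0.4,0,0.3],"xyz":[-1,1.15,8],"hand":-1},{"dr":[-0.4,0,0.3],"xyz":[-1,1.15,10],"hand":-1},{"dr":[-0.4,0,0.3],"xyz":[-1,1.15,12],"hand":-1},{"dr":[-0.4,0,0.3],"xyz":[-1,1.15,12],"hand":-1},{"dr":[-0.4,0,0.3],"xyz":[-1,1.15,12],"hand":-1}])

```text
time_s: 9.77
tcp_pos: [0.4758, -0.3327, 0.1154]
tool_rot: [0.014, 0.985, -0.11, 0.13]
contact_force: [-0.4, -0.2, 0.2]
grip_width: 1.001
finger_force: 0.0
```

```bash
python3 to.py 0.4785 -0.333 0.1155 15 -12
```

```text
t 9.7667 tcp [ 0.476 -0.333  0.115] F [-0.396 -0.229  0.235] grip 1.0007012490306577 j [ 1.124  0.442 -0.597  2.032  0.304  0.508 -1.439]
xyz cm [ 0.266 -0.035  0.056] dr [ 0.172  0.004 -0.695]
```

Now close on it, watching the force.

drive_tool(moves=[{"dr":[0.2,0,-0.4],"xyz":[0.25,0,0],"hand":-0.5},{"dr":[0.2,0,-0.4],"xyz":[0.25,0,0],"hand":-0.2},{"dr":[0.2,0,-0.4],"xyz":[0.25,0,0],"hand":0.1},{"dr":[0.2,0,-0.4],"xyz":[0.25,0,0],"hand":0.3},{"dr":[0.2,0,-0.4],"xyz":[0.25,0,0],"hand":0.5},{"dr":[0.2,0,-0.4],"xyz":[0.25,0,0],"hand":0.8},{"dr":[0.2,0,-0.4],"xyz":[0.25,0,0],"hand":1},{"dr":[0.2,0,-0.4],"xyz":[0.25,0,0],"hand":1},{"dr":[0.2,0,-0.4],"xyz":[0.25,0,0],"hand":1},{"dr":[0.2,0,-0.4],"xyz":[0.25,0,0],"hand":1}], grip_force=50)

```text
time_s: 10.6
tcp_pos: [0.4782, -0.3347, 0.1175]
tool_rot: [0.015, 0.986, -0.107, 0.131]
contact_force: [-2.5, 0.9, 6.5]
grip_width: 0.248
finger_force: 52.5
```

```bash
python3 to.py 0.4785 -0.333 0.1155 15 -12;python3 -c "
from rig import ctrl;o=ctrl.observe();print(o['ft_torque'],o['finger_force'])"
```

```text
t 10.6 tcp [ 0.478 -0.335  0.117] F [-2.485  0.923  6.52 ] grip 0.24812968146317776 j [ 1.128  0.444 -0.601  2.025  0.304  0.513 -1.43 ]
xyz cm [-0.061 -0.177  0.187] dr [ 0.14  -0.124 -0.316]
[ 0.10480707  0.55075372 -0.02612674] 52.525949478149414
```

drive_tool(moves=[{"dr":[0,0,0],"xyz":[0,0,-0.8],"hand":1},{"dr":[0,0,0],"xyz":[0,0,-1.6],"hand":1},{"dr":[0,0,0],"xyz":[0,0,-2.4],"hand":1},{"dr":[0,0,0],"xyz":[0,0,-3.2],"hand":1},{"dr":[0,0,0],"xyz":[0,0,-4.2],"hand":1},{"dr":[0,0,0],"xyz":[0,0,-5.2],"hand":1},{"dr":[0,0,0],"xyz":[0,0,-6.4],"hand":1},{"dr":[0,0,0],"xyz":[0,0,-7.6],"hand":1},{"dr":[0,0,0],"xyz":[0,0,-9],"hand":1},{"dr":[0,0,0],"xyz":[0,0,-10],"hand":1}])

```text
time_s: 11.43
tcp_pos: [0.4528, -0.3289, 0.2153]
tool_rot: [0.015, 0.986, -0.106, 0.131]
contact_force: [0.6, -0.1, -1.0]
grip_width: 0.249
finger_force: 51.6
```

```bash
python3 to.py 0.462 -0.062 0.25 0 -13; python3 - <<'E'
from h import *
print(ctrl.observe()["ft_torque"])
s=lambda u,v:(np.array([u,v])+.5)/5-.5+[190,145]
t=lambda u,v:(np.array([u-400,v])+.5)/5-.5+[180,165]
print(onz("scene",s(345,415),.016))
print("marker plug",onz("scene",s(137,79),.126),onz("top",t(463,131),.126))
E
```

```text
t 11.4333 tcp [ 0.453 -0.329  0.215] F [ 0.625 -0.12  -1.021] grip 0.24871880351355638 j [ 1.295  0.262 -0.735  1.999  0.12   0.702 -1.269]
xyz cm [ -3.714 -26.267  -4.631] dr [ -0.038 -15.165   0.677]
[ 0.12056328  0.30686783 -0.01282777]
[ 0.46239819 -0.06288092]
marker plug [0.48724604 0.08103564] [0.48793985 0.08658443]
```

drive_tool(moves=[{"dr":[0,-4,0.7],"xyz":[-0.5,-2,-1.5],"hand":1},{"dr":[0,-8,0.7],"xyz":[-1,-5,-2.5],"hand":1},{"dr":[0,-12,0.7],"xyz":[-1.6,-8,-3],"hand":1},{"dr":[0,-15.2,0.7],"xyz":[-2.1,-11.5,-3],"hand":1},{"dr":[0,-15.2,0.7],"xyz":[-2.6,-15,-3.5],"hand":1},{"dr":[0,-15.2,0.7],"xyz":[-3,-18.5,-4],"hand":1},{"dr":[0,-15.2,0.7],"xyz":[-3.3,-21.5,-4.6],"hand":1},{"dr":[0,-15.2,0.7],"xyz":[-3.5,-24.5,-4.6],"hand":1},{"dr":[0,-15.2,0.7],"xyz":[-3.7,-26.3,-4.6],"hand":1},{"dr":[0,-15.2,0.7],"xyz":[-3.7,-26.3,-4.6],"hand":1}])

```text
time_s: 12.27
tcp_pos: [0.4628, -0.0565, 0.2493]
tool_rot: [-0.001, 0.994, -0.11, 0.0]
contact_force: [-0.1, 0.4, -1.6]
grip_width: 0.251
finger_force: 51.4
```

drive_tool(moves=[{"dr":[0,0,0],"xyz":[0,0,2],"hand":1},{"dr":[0,0,0],"xyz":[0,0,4],"hand":1},{"dr":[0,0,0],"xyz":[0,0,6],"hand":1},{"dr":[0,0,0],"xyz":[0,0,8],"hand":1},{"dr":[0,0,0],"xyz":[0,0,8],"hand":1},{"dr":[0,0,0],"xyz":[0,0,8],"hand":1},{"dr":[0,0,0],"xyz":[0,0,8],"hand":1},{"dr":[0,0,0],"xyz":[0,0,8],"hand":1},{"dr":[0,0,0],"xyz":[0,0,8],"hand":1},{"dr":[0,0,0],"xyz":[0,0,8],"hand":1}])

```text
time_s: 13.1
tcp_pos: [0.4629, -0.0617, 0.1691]
tool_rot: [-0.001, 0.994, -0.113, 0.0]
contact_force: [0.3, 0.8, -1.5]
grip_width: 0.25
finger_force: 51.4
```

```bash
python3 to.py 0.462 -0.062 0.14 0 -13; python3 - <<'E'
from h import *
a=ctrl.camera("scene")
f=lambda im,x,y,w,h,s:cv2.resize(im[y:y+h,x:x+w],(w*s,h*s),interpolation=cv2.INTER_CUBIC)[:,:,::-1]
cv2.imwrite("pics/c6.png",f(a,220,145,95,100,6)) 
E
```

```text
t 13.1 tcp [ 0.463 -0.062  0.169] F [ 0.285  0.844 -1.475] grip 0.25023786362181094 j [ 0.778  0.321 -0.812  2.046  0.297  0.892 -1.996]
xyz cm [-0.081  0.057  2.91 ] dr [-0.073 -0.009 -0.025]
```

View pics/c6.png

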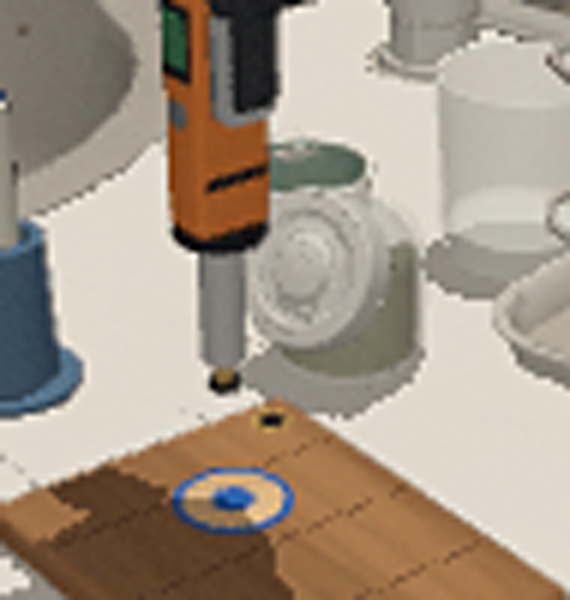

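The tip end is at crop (224,387), above the dot at (235,499). Next I'll compute the offset and tilt.

```bash
python3 - <<'E'
from h import *
np.set_printoptions(precision=4,suppress=True)
s=lambda u,v:(np.array([u,v])+.5)/6-.5+[220,145]
inv=lambda p:(p-[220,145]+.5)*6-.5
D=onz("scene",s(235,499),.016);print("dot",D)
for z in(.058,.060,.062,.064,.066):print(z,onz("scene",s(224,386),z),onz("scene",s(224,386),z)-D)
P=onz("scene",s(224,386),.062)
for z in(.062,.074,.122):print("vert",inv(proj("scene",[*P,z])[0]))
print(inv(proj("scene",[*(P+[.005,0]),.122])[0]),inv(proj("scene",[*(P+[0,.005]),.122])[0]))
E
```

```text
dot [ 0.4622 -0.0635]
0.058 [ 0.4668 -0.0558] [0.0047 0.0077]
0.06 [ 0.4643 -0.0582] [0.0021 0.0053]
0.062 [ 0.4617 -0.0606] [-0.0004  0.0029]
0.064 [ 0.4592 -0.063 ] [-0.003   0.0005]
0.066 [ 0.4566 -0.0654] [-0.0055 -0.0019]
vert [224. 386.]
vert [222.8627 356.1241]
vert [218.1279 232.2803]
[228.0538 227.2321] [207.22   228.1943]
```

drive_tool(moves=[{"dr":[0,0,0],"xyz":[0,0.2,0.8],"hand":1},{"dr":[0,0,0],"xyz":[0,0.2,1.6],"hand":1},{"dr":[0,0,0],"xyz":[0,0.2,2.4],"hand":1},{"dr":[0,0,0],"xyz":[0,0.2,3.2],"hand":1},{"dr":[0,0,0],"xyz":[0,0.2,3.8],"hand":1},{"dr":[0,0,0],"xyz":[0,0.2,4],"hand":1},{"dr":[0,0,0],"xyz":[0,0.2,4],"hand":1},{"dr":[0,0,0],"xyz":[0,0.2,4],"hand":1},{"dr":[0,0,0],"xyz":[0,0.2,4],"hand":1},{"dr":[0,0,0],"xyz":[0,0.2,4],"hand":1}])

```text
time_s: 13.98
tcp_pos: [0.4621, -0.0633, 0.1285]
tool_rot: [-0.001, 0.994, -0.113, -0.0]
contact_force: [0.0, 1.0, -1.3]
grip_width: 0.253
finger_force: 51.5
```

```bash
python3 to.py 0.462 -0.064 0.12 0 -13; python3 - <<'E'
from h import *
a=ctrl.camera("scene");b=ctrl.camera("top");cv2.imwrite("pics/full7.png",a[:,:,::-1])
f=lambda im,x,y,w,h,s:cv2.resize(im[y:y+h,x:x+w],(w*s,h*s),interpolation=cv2.INTER_CUBIC)[:,:,::-1]
cv2.imwrite("pics/c7.png",f(a,225,170,60,70,8)) 
E
```

```text
t 13.9833 tcp [ 0.462 -0.063  0.128] F [ 0.017  0.961 -1.31 ] grip 0.2532975895370946 j [ 0.736  0.388 -0.77   2.079  0.369  0.812 -2.054]
xyz cm [0.009 0.071 0.849] dr [-0.09   0.05  -0.011]
```

View pics/c7.png

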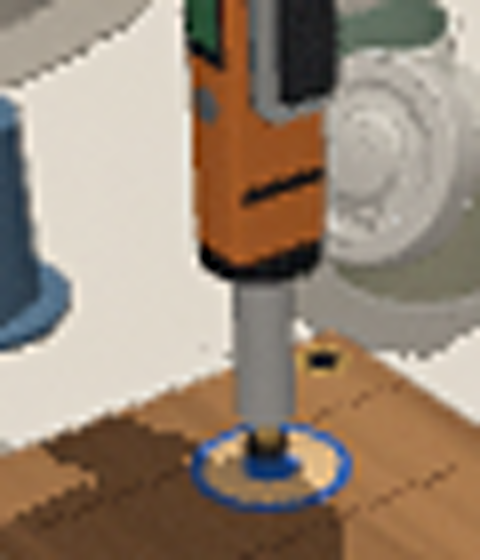

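The ring centre is at crop (271,467) and the tip end at about (266,454), a few mm above it. Next I'll average the force baseline, then probe downward.

```bash
cat > avg.py <<'E'
from h import *
np.set_printoptions(precision=3,suppress=True)
L=[]
for i in range(12):
    ctrl.camera("scene");o=ctrl.observe();L.append(np.r_[o["contact_force"],o["ft_torque"],o["tcp_pos"]*1000])
L=np.array(L);print(o["time_s"],L.mean(0),L.std(0))
E
python3 avg.py
```

```text
14.6833 [  0.004  -0.035  -0.973   0.      0.      0.006 461.78  -63.349 128.231] [0.264 0.499 0.454 0.032 0.025 0.022 0.069 0.04  0.092]
```

drive_tool(moves=[{"dr":[0,0,0],"xyz":[0,0,0.1],"hand":1},{"dr":[0,0,0],"xyz":[0,0,0.2],"hand":1},{"dr":[0,0,0],"xyz":[0,0,0.3],"hand":1},{"dr":[0,0,0],"xyz":[0,0,0.4],"hand":1},{"dr":[0,0,0],"xyz":[0,0,0.5],"hand":1},{"dr":[0,0,0],"xyz":[0,0,0.6],"hand":1},{"dr":[0,0,0],"xyz":[0,0,0.6],"hand":1},{"dr":[0,0,0],"xyz":[0,0,0.6],"hand":1},{"dr":[0,0,0],"xyz":[0,0,0.6],"hand":1},{"dr":[0,0,0],"xyz":[0,0,0.6],"hand":1}])

```text
time_s: 15.52
tcp_pos: [0.4617, -0.0633, 0.1222]
tool_rot: [-0.001, 0.994, -0.113, -0.001]
contact_force: [0.6, -0.5, 0.2]
grip_width: 0.252
finger_force: 51.6
```

```bash
python3 avg.py
```

```text
16.1167 [ -0.46    0.183  -0.128   0.032   0.101  -0.008 461.695 -63.272 122.149] [0.426 0.393 0.461 0.028 0.037 0.023 0.014 0.012 0.019]
```

Contact came at TCP z ≈ 122.8 mm (about +0.85 N), which fits the grasp geometry. Next I'll check the lateral centring numerically around the ring.

```bash
cat > dump.py <<'E'
from h import *
def ch(p):
    r,g,b=map(int,p)
    if b>r+35 and b>g+15: return 'B' if r<75 else 'b'
    if max(p)<60: return '#'
    if abs(r-g)<14 and abs(g-b)<16: return 'g'
    if r>165: return 'o'
    if r>g+20: return '.'
    return ','
for n,x,y,w,h in(("scene",246,214,28,24),("top",252,196,30,24)):
    a=ctrl.camera(n);print(n,x,y)
    for r in range(y,y+h):print(r,''.join(ch(p) for p in a[r,x:x+w]))
E
python3 dump.py; python3 - <<'E'
from h import *
for z,rad in((.016,.022),(.016,.008)):
    t=np.linspace(0,2*np.pi,9)[:-1]
    for c in((.4617,-.0633),):
        e=proj("scene",np.c_[c[0]+rad*np.cos(t),c[1]+rad*np.sin(t),0*t+z]);print(rad,e.min(0),e.max(0),e.mean(0))
p=cv2.imread("pics/full7.png")
a=ctrl.camera("scene").astype(int)
print(a[222:234,252:266].tolist())
E
```

```text
scene 246 214
214 ggggggggggggggg,o.##g.o..ogg
215 ggggggggggggggg,o.###......o
216 gggggoooggggggg,o.oo.o......
217 gggoo.ooggggggg,oooooooo....
218 ooo.....ggggggg,ooooooooo...
219 .....o..ggggggg,oooooooo..oo
220 ......o.ggggggg,ooooo.o.oooo
221 ........ggggggg,oo...ooooooo
222 .........ggggggg.o...ooooooo
223 ........ggggggggbb.ooooooooo
224 ......bBggggggg,oobB,o..oooo
225 ....,Bgoooggggoooooobboo.ooo
226 ...,Booooo....gooooooBgoo..o
227 ...BB....g#..,#BgoooogBooo..
228 ..gBg....,#####B,oooobBooooo
229 ...Bg....g,##BBg.ooooBbooooo
230 ...,B,......,.....oobB..oooo
231 ....BBg...........gbB.o..ooo
232 .....gBB,,,..,,ggBB,..oo....
233 .......g,BBBBBBBgg......o...
234 .........................oo.
235 ...........................o
236 ............................
237 ............................
top 252 196
196 ,,,,,,,,,,,,,,,,,,,,,,,,,,,,,,
197 ,,,,,,,,,,,,,,,,,,,,,,,,,,,,,,
198 ,,,,,,,,,,,,,,,,,,,,,,,,,,,,,,
199 ,,,,,,,,,,,,,,,,,,,,,,,,g,,,,,
200 ,,,,,,,,,,,,,,,,,,,,,,,,g,,,,,
201 ,,,,,,,,,,,,,,,,,,,,,,,,g,,,,,
202 ,,,,,,,,,,,,,,,,,,,,,,,,,,,,,,
203 ,,,,,,,,,,,,,,,,,,,,,,,,,,,,,,
20
[... 2726 characters left out ...]
, 113, 76], [162, 130, 90], [235, 197, 141], [232, 193, 139]], [[99, 92, 91], [154, 121, 81], [150, 118, 79], [148, 117, 80], [151, 119, 82], [151, 120, 82], [148, 117, 82], [151, 118, 81], [151, 119, 82], [150, 119, 81], [149, 117, 80], [147, 116, 79], [109, 98, 104], [79, 107, 180]], [[35, 58, 92], [43, 62, 108], [68, 75, 98], [130, 109, 88], [123, 101, 84], [127, 104, 85], [157, 124, 83], [124, 104, 86], [126, 108, 89], [91, 88, 92], [90, 86, 94], [34, 55, 107], [22, 55, 110], [65, 63, 83]], [[89, 62, 44], [69, 60, 62], [53, 60, 81], [47, 61, 92], [44, 59, 94], [32, 59, 115], [41, 62, 114], [34, 61, 115], [46, 63, 98], [40, 62, 95], [55, 59, 72], [70, 59, 59], [86, 55, 38], [87, 62, 37]]]
```

The ring centre is at (258.5,228) and the tip at about (257.8,228). I'll shift about 1.6 mm: lift, correct, then press to 5 mm travel.

drive_tool(moves=[{"dr":[0,0,0],"xyz":[0,0,-0.2],"hand":1},{"dr":[0,0,0],"xyz":[0,0,-0.4],"hand":1},{"dr":[0,0,0],"xyz":[0.12,0.1,-0.4],"hand":1},{"dr":[0,0,0],"xyz":[0.12,0.1,-0.4],"hand":1},{"dr":[0,0,0],"xyz":[0.12,0.1,-0.2],"hand":1},{"dr":[0,0,0],"xyz":[0.12,0.1,0],"hand":1},{"dr":[0,0,0],"xyz":[0.12,0.1,0.15],"hand":1},{"dr":[0,0,0],"xyz":[0.12,0.1,0.3],"hand":1},{"dr":[0,0,0],"xyz":[0.12,0.1,0.44],"hand":1},{"dr":[0,0,0],"xyz":[0.12,0.1,0.44],"hand":1}])

```text
time_s: 17.1
tcp_pos: [0.4628, -0.0646, 0.1176]
tool_rot: [-0.001, 0.994, -0.113, -0.001]
contact_force: [0.0, -0.8, 2.1]
grip_width: 0.252
finger_force: 52.0
```

```bash
python3 avg.py; python3 dump.py | head -24; python3 to.py .4628 -.0645 .1178
```

```text
17.7 [  0.141  -0.629   1.701  -0.216  -0.038   0.012 462.79  -64.571 117.83 ] [0.405 0.51  0.534 0.02  0.047 0.033 0.023 0.013 0.037]
scene 246 214
214 gggggggggggggggg..###.o..ogg
215 ggggggggoggggggg..###......o
216 ggggggoooggggggg..oo.oo.....
217 gggoo..ooggggggg.ooooooo....
218 ooo.....oggggggg,oooooooo...
219 .....o...ggggggg,ooooooo..o.
220 ......o..ggggggg,oooo.o.oooo
221 .......ooggggggg,o...ooooooo
222 .........ggggggg.o...ooooooo
223 ........,gggggggbb.oo.oooooo
224 ......bBg,gggggg,obBgo.ooooo
225 ....BBgooggggggg,ooobboo.ooo
226 ...BBo.oo.ggggggoooooBgoo.oo
227 ...Bb....gggg,gggoooogBooo..
228 ..gBg....gB#####g.ooobBooooo
229 ...Bg....,BB##Bg...ooBbooooo
230 ...,B.......,.......bB.ooooo
231 ....BBg...........gBB.o..ooo
232 .....gBB,,,..,,ggBBg..oo....
233 .......g,BBBBBBBgg......o...
234 ..........................o.
235 ...........................o
236 ............................
t 17.8 tcp [ 0.463 -0.065  0.118] F [ 0.72  -0.108  1.852] grip 0.2516383113115576 j [ 0.724  0.408 -0.757  2.085  0.39   0.793 -2.069]
xyz cm [-0.    -0.009  0.001] dr [-0.091  0.077 -0.015]
```

It's centred now, with blue showing on both sides of the tip. The contact force of about 2.7 N means roughly 4.4 mm of travel. I'll add 0.5 mm and settle.

drive_tool(moves=[{"dr":[0,0,0],"xyz":[0,0,0.05],"hand":1},{"dr":[0,0,0],"xyz":[0,0,0.05],"hand":1},{"dr":[0,0,0],"xyz":[0,0,0.05],"hand":1},{"dr":[0,0,0],"xyz":[0,0,0.05],"hand":1},{"dr":[0,0,0],"xyz":[0,0,0.05],"hand":1},{"dr":[0,0,0],"xyz":[0,0,0.05],"hand":1},{"dr":[0,0,0],"xyz":[0,0,0.05],"hand":1},{"dr":[0,0,0],"xyz":[0,0,0.05],"hand":1},{"dr":[0,0,0],"xyz":[0,0,0.05],"hand":1},{"dr":[0,0,0],"xyz":[0,0,0.05],"hand":1}])

```text
time_s: 18.63
tcp_pos: [0.4627, -0.0645, 0.1172]
tool_rot: [-0.001, 0.994, -0.113, -0.001]
contact_force: [0.4, -0.3, 2.4]
grip_width: 0.249
finger_force: 52.0
```

```bash
python3 avg.py; python3 avg.py
```

```text
19.2333 [  0.769  -1.014   2.36   -0.334  -0.238  -0.011 462.703 -64.544 117.252] [0.291 0.708 0.388 0.035 0.024 0.028 0.021 0.01  0.015]
19.8333 [  0.734  -1.006   2.274  -0.363  -0.285   0.002 462.689 -64.537 117.246] [0.339 0.429 0.367 0.016 0.039 0.032 0.016 0.014 0.009]
```

```bash
python3 -c "
from rig import ctrl;print(ctrl.finish_job())"
```

```text
the job is handed in; nothing more can be done
None
```

I handed the job in at about 20 s: the marker pen stands cap down in the blue pot, released, and the tester is held upright on the blue dot with its tip pushed in about 5.5 mm, estimated from about 3.3 N of contact force.

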